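Set the locking stirrer dial to the red mark

TASK

Set the stirrer to the speed marked in red: pull the black dial out to unlock it, turn it until its white pointer stands at the notch by the red mark, then push it fully home in that notch and let go. Feel for the notch and do not force the dial, and leave the beaker, bottle, jar and clamp where they are.

Things in the scene. Friction and masses are not known exactly. Their poses are not given: they have to be found in the camera images.
- stirrer: cream magnetic stirrer, 300 mm (x) by 210 mm (y), fixed to the bench. Origin under its centre on the bench, its x points to its rear, z up. Flat deck 84 mm above the origin; hot plate (radius 66 mm, top 102 mm above the bench) at x = +75 mm; the upright axis of the dial at x = -85 mm, y = 0.
- pull (a joint): how far the dial is pulled up out of its collar, in m: 0 = fully home (tongue on the notch floor), 0.012 = out, at its stop. The tongue clears the collar above 0.008. No spring: some 3 N of friction hold it wherever it is left and resist sliding either way.
- dial (a joint): angle of the dial in rad, 0 = pointing to the stirrer's rear, growing anticlockwise seen from above; stops at -1.55 and 1.55. Turns with light friction (0.04 N m). While home it is locked by the tongue in its notch (about 0.035 rad of play either way).
- grip (a point): point on the dial axis in the middle of its black grip bar, 118 mm above the bench when home; moves and turns with the dial, x along the bar to the pointer. Bar 42 mm long (x), 14 wide (y), 32 high (16 above and below this point), on a round black skirt of radius 23. Under it a white tongue, 5 mm wide, 6 high, reaches 34 mm from the axis; its underside is 32 mm below this point.
- pointer (a point): point in the line of the tongue, 44 mm from the dial's axis (10 mm beyond the tongue's end), on the circle of the marks
- mark_red: red plug, 9 mm across, 4 mm high, origin under its centre on the deck some 41 to 47 mm from the dial axis: stuck on roughly by hand beside the wanted notch (the nearest one), some 3 to 11 degrees to one side or the other of the notch's middle. Which of the four notches it marks differs from run to run.
- mark_white1: a white plug stuck on the deck like the red one, at another notch; not wanted
- mark_white2: a white plug stuck on the deck like the red one, at another notch; not wanted
- mark_white3: a white plug stuck on the deck like the red one, at another notch; not wanted
- beaker: small glass beaker on the hot plate, 62 mm across, 68 mm tall, origin under its centre; leave alone
- bottle: clear bottle with white cap, 72 mm across, 210 mm tall, standing on the bench, origin under its centre; leave alone
- clamp: steel boss head with a blue screw and a short rod, 156 mm long along its x, 30 mm high, on the bench; leave alone
- jar: amber jar with blue lid, 56 mm across, 75 mm tall, on the bench, origin under its centre; leave alone
- collar: fixed aluminium collar round the dial, radius 25.5 to 34 mm, top 10 mm above the deck; origin on the deck on the dial axis, x to the stirrer's rear. Five notches 7.5 mm wide, 8 deep: the start notch to the rear, two more each side at uneven steps of some 33 to 41 degrees. Tongue play in a notch: 0.035 rad each way. Pushed down between notches it stands on the collar, 8 mm short of home.

How it is judged:
By the outcome, as a careful person would: the job done as asked, in the order asked, and still so for the second after the job is handed in, with the robot touching nothing.
It also fails if it takes over 58 s, if anything falls off the work surface, if the arm or the gripper's body presses on something with over 40 N, if the wrist force passes 120 N, or if a joint passes its speed limit or range.

ROBOT

A 6-joint arm with a two-finger parallel gripper is mounted at the origin on the work surface. World frame = base frame: x ahead of the robot, y to its left, z up, the work surface at z = 0. Lengths are in m, angles in rad, forces in N, time in s.
With the tool pointing down it reaches from about 0.275 to 0.725 m from the base axis. Payload 15.9 kg.
Tool frame: the origin (TCP) lies at the very end of the fingers, on their centre line; the grasp point (between the pads) lies hold_point_z behind it (hold_point_z is the distance from the TCP to the grasp point, in m); z points along the fingers, y is the line along which they close (so a half turn about z gives the same grasp; the last joint's range is limited). The gripper opens to 85 mm and grips with 20 to 120 N. Pads are 22 mm wide; open, the fingers measure 114 mm over their backs; the gripper's body (76 mm by 85 mm) begins 54 mm behind the grasp point. The pads swing forward as they close: fully open they stand 13 mm farther back than shut.
Start: joints at [-1.172, 0.213, -0.034, 1.323, 0, 1.571], TCP at [0.194, -0.461, 0.198] pointing down, gripper open.
Joint ranges: [-2.98, 2.98], [-0.74, 1.72], [-1.14, 1.35], [-2.1, 2.04], [-1.57, 1.44], [-3.14, 3.14]. Speed limits (rad/s): [1.89, 1.89, 2.39, 2.57, 3.14, 3.14].

INTERFACE

Orientations are given as a 3x3 rotation matrix whose columns are the frame's x, y, z axes.
In Python, from bench import get_state, capture, sign_off, look_for, landmark_of, hold_point_z gives the robot as it stands.
- The arm moves only by the tool send_rows, never from a script. Its argument "steps" is a list of rows, each a list of 2 entries, a list of its own where there are three numbers: the shift along the tool's x, y, z in mm, then the turn about the tool's z in rad. In form: [[[dx, dy, dz], yaw], ...]. A call has 1 to 12 rows; each row is the pose to reach, as a shift and turn from the pose commanded when the call began, along the tool's axes at that moment; what a row does not reach only later rows make up. A row lasts 1/10 s, in which the tool goes at most 50 mm and 8.59 degrees, less where a joint would pass 70% of its speed; a pose out of reach is approached as far as the arm can. A call with a gripper value outside its range is refused whole. "grip" is the finger opening in mm, from 0 to 85.4, set as the call begins (left out, the last holds). The fingers move at their own pace and stop on an object; "grip_force" is the grip in N (left out, the last holds). Time passes only in rows, so rows that repeat a pose let the fingers close. It gives the time, the measured TCP pose, the force, the opening and the grip force at its end, in the units of the state.
- get_state(): the state, without advancing time (a new reading comes with each control period).
- capture(name): name is "scene" or "top" or "wrist"; returns a dict with "frame" (384x512x3 uint8, blue, green, red), "range_z" (384x512 float32, m along the optical axis (not along the pixel's ray), 0 where there is no reading), "fx", "fy", "cx", "cy" (pixels), "distortion" ([k1, k2, p1, p2, k3] as OpenCV has them; the pictures are not rectified), "eye" and "orientation" of the camera in the world. Camera axes: x right, y up, looking along -z (the intrinsics and any distortion apply to the point x, -y, -z); pixel columns grow to the right and rows downward; lengths in m; the calibration is good to about 2 mm. A picture is of the moment at which its call begins.
- sign_off(): hands the job in; it is judged then, once.
Trained networks look in the newest picture that a camera, given by its name, has taken for a name from the list of things; names that differ only in an ending like _2 or _b are one class to them, and where a whole thing is asked for, a point or a joint stands for the part that bears it (a point fixed in the world has none). Each returns a list of dicts, best first, with "confidence" (0 to 1); they miss things now and then, are a little off and sometimes report something else, mostly with a low value. They report only what shows in the picture. A call takes as long as a camera call.
- look_for(camera, target): "centre" ([x, y, z] in m, in world coordinates, good to about 4 mm: the middle of the surface that is visible of it).
- landmark_of(camera, target): "centre" ([x, y, z] in m, in world coordinates, good to about 4 mm: a listed point, or the origin of a listed thing).
The state is a dict: "t": time; "joint_pos": joint angles; "dq": joint speeds; "joint_efforts": joint torques, N m; "tool_pos": TCP position; "ee_rot": TCP orientation; "contact_force": force on the tool from outside, world axes, zero at the start; "torque": the same for the moment, N m; "opening": opening from 0.0 (shut) to 1.0 (fully open); "grasp_force": force on a finger pad.
Only numpy, scipy, OpenCV 4.12 (cv2) and the standard library are available. Lean on these libraries where they do the work, as an engineer would, in place of code of your own. Each camera call takes 0.05 s, during which the arm holds its last target. There are 200 camera calls.

## Working session

There is one attempt and no reset: what is moved stays moved. The work goes in short steps, Python scripts to look and compute and a tool call to move; the robot and the scene stay as the last step left them, time stands still between calls to the robot, and variables do not carry over. Pictures are saved under pics/ and viewed, at most 10 in all, crops included, and the job is handed in when it is done.

Besides the shell and the picture viewer there is one more tool, called after ">>>" as name(argument=value, ...) on one line, values as JSON. send_rows: Moves the arm, as the interface text tells. Its arguments: {"type":"object","properties":{"steps":{"type":"array","items":{"type":"array"}},"grip":{"type":"number"},"grip_force":{"type":"number"}},"required":["steps"]}

```bash
mkdir -p pics; ls; python3 - <<'E'
from bench import *
import cv2, numpy as np
s=get_state(); print(s['tool_pos'],s['ee_rot'],s['opening'],hold_point_z if not callable(hold_point_z) else hold_point_z())
for c in ['top','scene']:
    d=capture(c); cv2.imwrite(f'pics/{c}0.png',d['frame']); print(c,d['eye'],np.round(d['orientation'],3).tolist(),d['fx'],d['distortion'])
    for n in ['stirrer','grip','pointer','mark_red','mark_white1','collar','beaker','bottle','clamp','jar']:
        print(n,[(np.round(r['centre'],4).tolist(),round(r['confidence'],2)) for r in landmark_of(c,n)[:4]])
E
```

```text
pics
[ 0.19399755 -0.46041128  0.1972918 ] [[ 9.21534812e-01  3.88295480e-01 -4.58576777e-04]
 [ 3.88295750e-01 -9.21534176e-01  1.08302727e-03]
 [-2.05957946e-06 -1.17611074e-03 -9.99999308e-01]] 0.9985374665446848 0.0187
top [0.33135292 0.04319067 1.36601264] [[0.009, 0.982, -0.188], [-1.0, 0.014, 0.024], [0.026, 0.187, 0.982]] 474.7904035633756 [-0.02476548  0.          0.          0.          0.        ]
stirrer [([0.6109, 0.1292, -0.0006], 0.69)]
grip [([0.5276, 0.1121, 0.1184], 0.58)]
pointer [([0.5716, 0.1227, 0.0939], 0.77)]
mark_red []
mark_white1 []
collar [([0.522, 0.1077, 0.0828], 0.75)]
beaker []
bottle [([0.5989, 0.3855, -0.0036], 0.78)]
clamp [([0.5324, -0.143, 0.0007], 0.67)]
jar [([0.6939, -0.0647, 0.001], 0.77), ([0.6102, 0.1314, 0.0004], 0.57)]
scene [ 0.87696707 -0.36327595  0.86934063] [[0.807, -0.49, 0.329], [0.591, 0.679, -0.436], [-0.01, 0.547, 0.837]] 415.61235770802796 [-0.04201858  0.          0.          0.          0.        ]
stirrer [([0.612, 0.1322, -0.0005], 0.55)]
grip [([0.5266, 0.1137, 0.1182], 0.59)]
pointer [([0.5741, 0.1237, 0.0871], 0.64)]
mark_red []
mark_white1 []
collar [([0.5278, 0.1115, 0.0879], 0.8)]
beaker []
bottle [([0.6009, 0.3839, -0.0028], 0.75), ([0.5702, 0.1242, 0.0878], 0.44)]
clamp [([0.5312, -0.1366, -0.0019], 0.86), ([0.5301, 0.1128, 0.1174], 0.63)]
jar [([0.6936, -0.0659, -0.0003], 0.74), ([0.5226, 0.1144, 0.0897], 0.21)]
```

```bash
python3 - <<'E'
import cv2, numpy as np
a=cv2.imread('pics/top0.png'); b=cv2.imread('pics/scene0.png')
cv2.imwrite('pics/both.png',np.vstack([cv2.resize(a,(400,300)),cv2.resize(b,(400,300))]))
E
```

```text
(no output)
```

View pics/scene0.png

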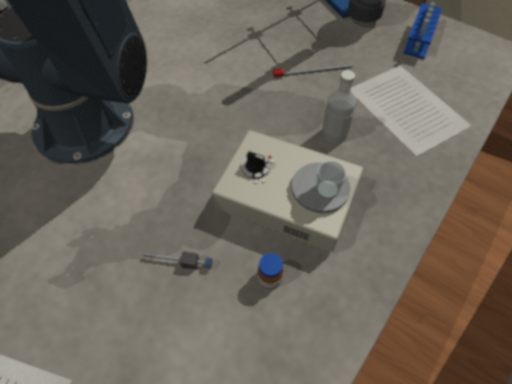

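View pics/top0.png

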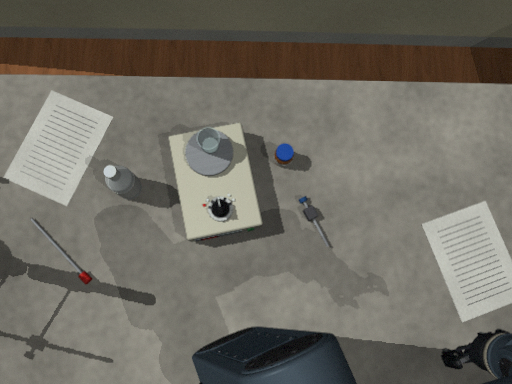

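The top view has the dial at pixel (220,208) and a red plug to its left at (204,206). The scene view agrees, with red at (269,157). The other objects are clear of the approach, so I'm moving over the dial for a close look.

>>> send_rows(steps=[[[32,-29,-11],-0.125],[[64,-58,-22],-0.25],[[96,-87,-33],-0.375],[[128,-116,-44],-0.5],[[160,-145,-55],-0.625],[[192,-174,-66],-0.75],[[224,-203,-77],-0.875],[[256,-232,-88],-1.0],[[288,-261,-99],-1.125],[[320,-290,-110],-1.25],[[352,-319,-121],-1.375],[[384,-348,-132],-1.5]])

```text
t: 2.3
tool_pos: [0.4133, 0.011, 0.3305]
ee_rot: [[-0.327, 0.945, 0.001], [0.945, 0.327, -0.0], [-0.0, 0.001, -1.0]]
contact_force: [1.3, -0.8, -0.2]
opening: 0.999
grasp_force: 0.0
```

>>> send_rows(steps=[[[6,6,0],-0.125],[[12,12,0],-0.25],[[18,18,0],-0.375],[[24,24,0],-0.5],[[30,30,0],-0.625],[[36,36,0],-0.75],[[42,42,0],-0.875],[[48,48,0],-1.0],[[54,54,0],-1.125],[[60,62,0],-1.25],[[69,73,0],-1.375],[[69,73,0],-1.45]])

```text
t: 3.5
tool_pos: [0.4603, 0.0989, 0.3294]
ee_rot: [[-0.977, -0.211, -0.0], [-0.211, 0.977, 0.0], [0.0, 0.0, -1.0]]
contact_force: [0.5, -0.5, 0.3]
opening: 1.0
grasp_force: 0.0
```

```bash
cat > h.py <<'E'
from bench import *
import cv2, numpy as np
def px2w(d,uv,z):
    """pixels -> world points on plane z"""
    K=np.array([[d['fx'],0,d['cx']],[0,d['fy'],d['cy']],[0,0,1]])
    p=cv2.undistortPoints(np.float64(uv).reshape(-1,1,2),K,np.float64(d['distortion'])).reshape(-1,2)
    r=np.c_[p[:,0],-p[:,1],-np.ones(len(p))]@np.array(d['orientation']).T
    e=np.array(d['eye']); return e+r*((z-e[2])/r[:,2])[:,None]
def w2px(d,P):
    K=np.array([[d['fx'],0,d['cx']],[0,d['fy'],d['cy']],[0,0,1]])
    c=(np.float64(P).reshape(-1,3)-d['eye'])@np.array(d['orientation'])*[1,-1,-1]
    return cv2.projectPoints(c,np.zeros(3),np.zeros(3),K,np.float64(d['distortion']))[0].reshape(-1,2)
E
python3 - <<'E'
from h import *
s=get_state(); print(s['tool_pos'],s['joint_pos'])
d=capture('wrist'); cv2.imwrite('pics/w1.png',d['frame']); np.save('w1.npy',d,allow_pickle=True); print(d['eye'],np.round(d['orientation'],3).tolist(),d['fx'],d['distortion'])
for n in ['stirrer','grip','pointer','mark_red','mark_white1','collar']:
    print(n,[(np.round(r['centre'],4).tolist(),round(r['confidence'],2)) for r in landmark_of('wrist',n)[:4]])
print(w2px(d,[.527,.112,.118]))
E
```

```text
[0.46026206 0.09885091 0.32944186] [ 2.11401262e-01  1.74100969e-01  2.50466109e-01  1.64760665e+00
  2.10290174e-04 -1.57531548e-03]
[0.39439455 0.08440727 0.50618322] [[-0.212, -0.943, -0.258], [0.977, -0.204, -0.056], [-0.0, -0.264, 0.964]] 293.38537695553237 [-0.01891854  0.          0.          0.          0.        ]
stirrer [([0.6105, 0.1314, -0.0011], 0.96)]
grip [([0.7025, 0.1457, 0.1077], 0.63), ([0.526, 0.1124, 0.1189], 0.57)]
pointer [([0.569, 0.1199, 0.0935], 0.66)]
mark_red [([0.5389, 0.1588, 0.0838], 0.39)]
mark_white1 [([0.5685, 0.093, 0.0852], 0.55), ([0.5558, 0.149, 0.0816], 0.4)]
collar [([0.528, 0.1118, 0.0823], 0.73)]
[[252.48120122 211.19718916]]
```

View pics/w1.png

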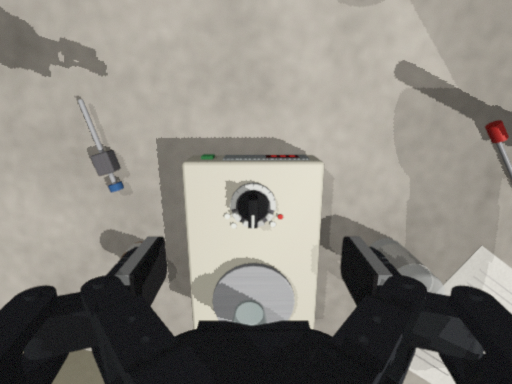

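The wrist view shows the dial at (253,207) with the red plug at (280,216), on the stirrer's left and the outermost mark on that side. The white plugs are at (227,216), (233,225) and (272,224). Going lower, over the dial.

>>> send_rows(steps=[[[-17,0,31],0],[[-34,0,62],0],[[-51,-1,93],0],[[-68,-1,124],0],[[-68,-1,124],0]])

```text
t: 4.35
tool_pos: [0.5257, 0.1106, 0.2018]
ee_rot: [[-0.979, -0.204, -0.006], [-0.204, 0.979, -0.001], [0.006, 0.0, -1.0]]
contact_force: [-1.4, 0.2, 0.4]
opening: 0.997
grasp_force: 0.0
```

```bash
python3 - <<'E'
from h import *
s=get_state(); print(s['tool_pos'])
d=capture('wrist'); np.save('w2.npy',d,allow_pickle=True); print(d['eye'])
for n in ['stirrer','grip','pointer','mark_red','mark_white1','collar']:
    print(n,[(np.round(r['centre'],4).tolist(),round(r['confidence'],2)) for r in landmark_of('wrist',n)[:4]])
u,v=w2px(d,[.527,.112,.1])[0].astype(int); print(u,v)
x0,y0=max(u-80,0),max(v-60,0)
cv2.imwrite('pics/w2.png',cv2.resize(d['frame'][y0:y0+120,x0:x0+160],None,fx=5,fy=5,interpolation=cv2.INTER_CUBIC)); print(x0,y0)
E
```

```text
[0.52567844 0.11055142 0.20176226]
[0.46062204 0.09677898 0.37884571]
stirrer [([0.6118, 0.1357, -0.0008], 0.59)]
grip [([0.5261, 0.1155, 0.1162], 0.56)]
pointer [([0.5725, 0.122, 0.0907], 0.56)]
mark_red [([0.536, 0.1547, 0.0818], 0.55)]
mark_white1 [([0.5533, 0.1488, 0.0784], 0.63), ([0.5506, 0.0781, 0.0838], 0.54), ([0.5673, 0.0926, 0.0869], 0.54)]
collar []
254 184
174 124
```

View pics/w2.png

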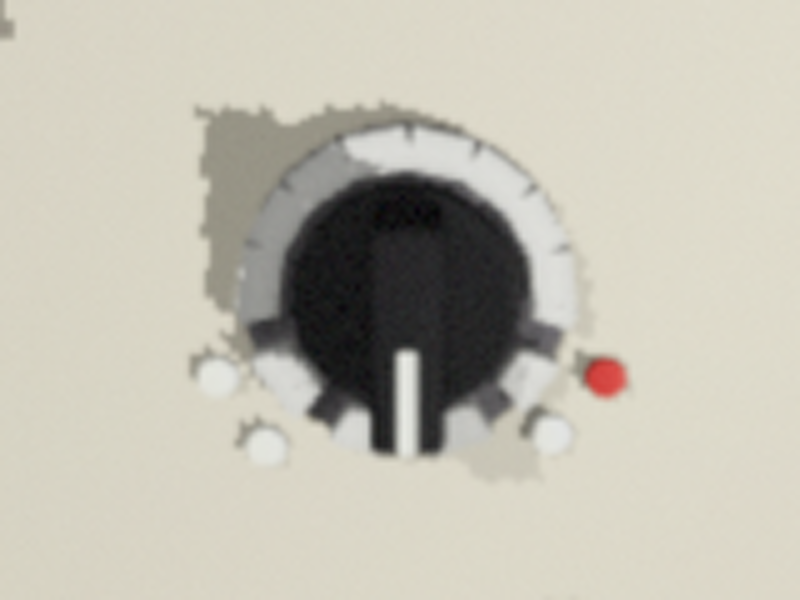

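The crop shows dark notches at (540,337), (490,402), (327,405) and (268,333), with the start notch at (407,440). The red plug at (606,378) belongs to the outer notch on the stirrer's left, and the white plug at (550,435) belongs to the inner one. Next I measure the angles.

```bash
python3 - <<'E'
from h import *
from scipy.optimize import least_squares
d=np.load('w2.npy',allow_pickle=True).item()
f=lambda P:np.float64(P)/5-.4+[174,124]
rim=px2w(d,f([(410,124),(478,145),(340,138),(285,183),(534,187),(252,243),(566,248),(576,300),(555,375),(258,375)]),.094)[:,:2]
r=least_squares(lambda p:np.hypot(*(rim-p[:2]).T)-p[2],[.527,.112,.034]); c=r.x[:2]; print('collar',r.x,np.round(r.fun*1e3,1))
def ang(P,z): 
    q=px2w(d,f(P),z)[:,:2]-c; return np.arctan2(q[:,1],q[:,0]),np.hypot(*q.T)
bar,_=ang([(407,355),(407,450)],.134)
for nm,P,z in [('tongue',[(407,455),(407,440)],.094),('notch R out,Rin,Lin,Lout',[(540,337),(490,402),(327,405),(268,333)],.092),('red,white',[(606,376),(550,434),(264,444),(217,376)],.088)]:
    a,rr=ang(P,z); print(nm,np.round(a,3),np.degrees(a).round(1),rr.round(4))
# stirrer yaw from pointer line & deck
q=px2w(d,f([(407,360),(407,395)]),.134)[:,:2]; print(np.degrees(np.arctan2(*(q[1]-q[0])[::-1])))
s=get_state(); R=np.array(s['ee_rot']); print(s['tool_pos'],np.degrees(np.arctan2(R[1,0],R[0,0]))); print('delta tool mm',R.T@(np.r_[c,.106]-s['tool_pos'])*1e3)
E
```

```text
collar [0.52698604 0.1123706  0.0336642 ] [ 0.9 -0.2  0.8 -0.4 -0.3 -1.  -0.6  0.1  0.3  0.5]
tongue [0.207 0.207] [11.9 11.9] [0.0332 0.0299]
notch R out,Rin,Lin,Lout [ 1.467  0.856 -0.411 -1.094] [ 84.   49.  -23.5 -62.7] [0.0283 0.0282 0.0283 0.0292]
red,white [ 1.364  0.979 -0.531 -0.933] [ 78.2  56.1 -30.4 -53.5] [0.045  0.0429 0.0444 0.0432]
11.901346462500163
[0.52681069 0.11096015 0.20724011] -168.13718255796758
delta tool mm [ -0.23795707   1.34228284 101.24090398]
```

>>> send_rows(steps=[[[0,1,25],0],[[0,1.3,50],0],[[0,1.3,70],0],[[0,1.3,85],0],[[0,1.3,93],0],[[0,1.3,98],0],[[0,1.3,98],0],[[0,1.3,98],0]])

```text
t: 5.5
tool_pos: [0.5267, 0.1123, 0.1086]
ee_rot: [[-0.979, -0.206, 0.001], [-0.206, 0.979, 0.0], [-0.001, 0.0, -1.0]]
contact_force: [0.2, 0.0, -0.1]
opening: 0.999
grasp_force: 0.0
```

>>> send_rows(steps=[[[0,0,2],0],[[0,0,2],0],[[0,0,2],0],[[0,0,2],0],[[0,0,2],0],[[0,0,2],0],[[0,0,2],0],[[0,0,2],0],[[0,0,2],0],[[0,0,2],0]], grip=8, grip_force=40)

```text
t: 6.5
tool_pos: [0.5263, 0.1122, 0.1058]
ee_rot: [[-0.979, -0.206, -0.0], [-0.206, 0.979, -0.0], [0.0, -0.0, -1.0]]
contact_force: [0.9, -0.9, 0.3]
opening: 0.094
grasp_force: 0.0
```

```bash
python3 - <<'E'
from h import *
s=get_state(); print(s['tool_pos'],s['opening'],s['grasp_force'])
d=capture('wrist'); np.save('w3.npy',d,allow_pickle=True)
u,v=w2px(d,[.527,.112,.12])[0].astype(int); print(u,v)
x0,y0=max(u-80,0),max(v-60,0)
cv2.imwrite('pics/w3.png',cv2.resize(d['frame'][y0:y0+120,x0:x0+160],None,fx=5,fy=5,interpolation=cv2.INTER_CUBIC)); print(x0,y0)
E
```

```text
[0.52625066 0.11217618 0.10580068] 0.09428858920340957 0.0
253 229
173 169
```

View pics/w3.png

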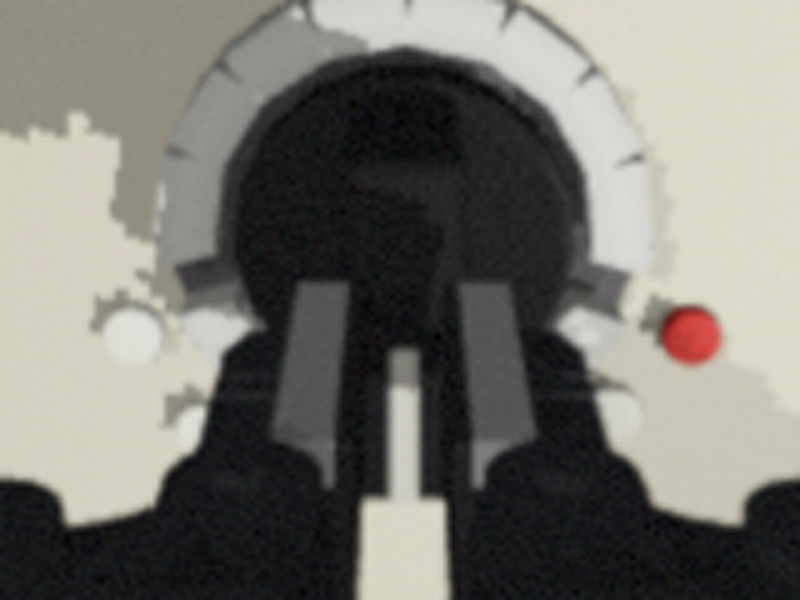

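The pads straddle the bar, with their inner edges at x=350 and x=460, but the reported grip force is 0. I'm closing further.

>>> send_rows(steps=[[[0,0,0],0],[[0,0,0],0],[[0,0,0],0],[[0,0,0],0]], grip=0, grip_force=50)

```text
t: 6.95
tool_pos: [0.5263, 0.1122, 0.1058]
ee_rot: [[-0.979, -0.206, 0.0], [-0.206, 0.979, 0.0], [-0.0, 0.0, -1.0]]
contact_force: [-0.5, -0.8, 0.2]
opening: 0.003
grasp_force: 0.0
```

```bash
python3 - <<'E'
from h import *
d=capture('wrist'); np.save('w4.npy',d,allow_pickle=True); s=get_state(); print(s['opening'],s['tool_pos'],d['eye'])
x0,y0=173,169
cv2.imwrite('pics/w4.png',cv2.resize(d['frame'][y0:y0+120,x0:x0+160],None,fx=5,fy=5,interpolation=cv2.INTER_CUBIC))
for nm in ['w2','w3','w4']:
    d=np.load(nm+'.npy',allow_pickle=True).item()
    # world z map from depth
    h,w=d['range_z'].shape; uu,vv=np.meshgrid(np.arange(w),np.arange(h))
    Z=d['range_z']; c=np.stack([(uu-d['cx'])/d['fx']*Z,-(vv-d['cy'])/d['fy']*Z,-Z],-1)
    W=c@np.array(d['orientation']).T+d['eye']
    u0,v0=w2px(d,[.527,.112,.118])[0].astype(int)
    print(nm,u0,v0); print((W[v0-36:v0+60:6,u0-32:u0+33:4,2]*1e3).round().astype(int))
E
```

```text
0.0024144457786340876 [0.52625194 0.11217931 0.10582192] [0.46019939 0.09811184 0.28251965]
w2 254 189
[[ 84  84  85  85  86  87  95  95  94  94  95  95  93  86  84  84  84]
 [ 85  85  85  96  95  95  94  87  87  84  86  94  94  95  95  85  85]
 [ 85  84  95  95  87  97 101 108 108 107 103  99  87  95  95  95  85]
 [ 84  95  94  87  99 100 100 131 130 131 131  99 100 100  94  96  96]
 [ 95  94  94  99 100 100 102 131 131 132 131  99 100  98  87  95  95]
 [ 93  95  87 101 100 100 100 130 131 131 132  99 100 101  98  94  95]
 [ 84  87  88 100  99  99 101 131 130 131 130 101  99 100  88  86  94]
 [ 85  94  95  89 100 100 100 131 132 131 131 100 101 100 379  93  85]
 [ 85  84  96  95  86 101 100 129 131 130 129 100 100  87  95 379  85]
 [ 84  84  85  95  87  90  94 130 132 131 132  95  92  86  86  87  88]
 [ 85  90  88  84  85  95  94 131 132 130 130  93  85  85  85  88  88]
 [ 86  84  85  84  85  86  84  85  85  84  84  84  84  84  85  84  84]
 [ 86  84  85  84  86  84  85  86  85  84  85  84  86  85  85  85  84]
 [ 85  85  83  84  84  85  85  85  84  84  86  85  83  85  85  86  85]
 [ 
[... 1735 characters left out ...]
100  99 101 147 148 146 146 148 148 147  99 100 100  99 100]
 [ 94  91 100 100 100 154 154 155 155 154 155 155 100  99 100  99  95]
 [ 95  95 152 153 153 161 162 162 161 161 161 161 151 152 153 153  95]
 [ 95 159 159 159 159 167 166 167 168 166 168 168 159 159 160 158  86]
 [ 85 166 164 166 166 173 173 172 173 172 173 172 173 166 164 164  85]
 [ 84 180 178 182 179 180 178 178 178 177 177 178 179 183 182 180 170]
 [185 185 187 188 186 184 184 177 178 177 185 185 186 187 186 186 184]
 [189 189 187 188 189 283 190 179 178 178 189 189 188 189 189 188 189]
 [192 193 192 194 192 192 193 184 178 176 192 193 193 192 193 193 192]
 [197 197 196 196 196 196 195 186 179 178 192 196 196 197 197 197 197]]
```

View pics/w4.png

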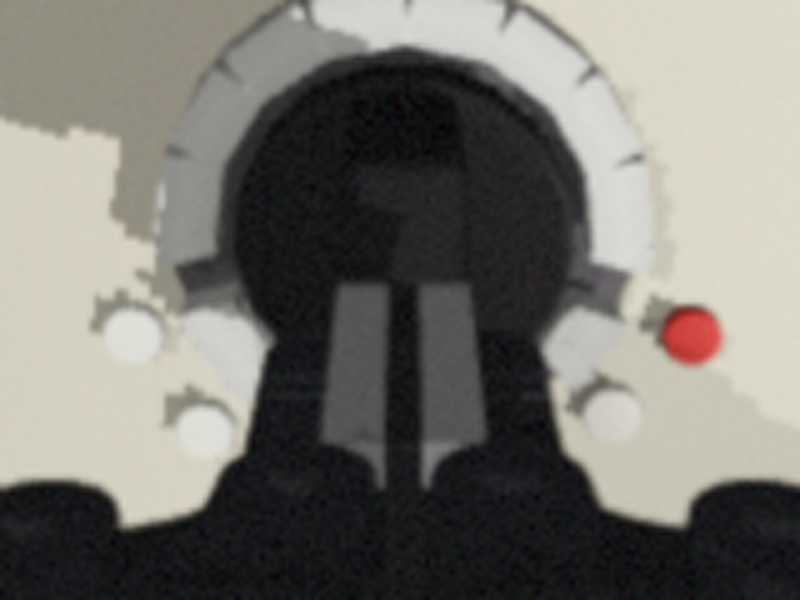

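The pads shut completely just above the bar. By depth, their visible lower edge is at z≈0.145, above the bar's top at 0.131, so the real finger ends sit about 38 mm higher than the reported TCP. I'm opening and going lower, watching force and depth.

>>> send_rows(steps=[[[0,0,0],0],[[0,0,0],0],[[0,0,0],0],[[0,0,0],0],[[0,0,0],0],[[0,0,0],0],[[0,0.5,5],0],[[0,0.5,10],0],[[0,0.5,15],0],[[0,0.5,20],0],[[0,0.5,20],0]], grip=45)

```text
t: 8.1
tool_pos: [0.5256, 0.1126, 0.0849]
ee_rot: [[-0.979, -0.206, -0.001], [-0.206, 0.979, -0.0], [0.001, 0.0, -1.0]]
contact_force: [-0.2, -0.0, -0.5]
opening: 0.525
grasp_force: 0.0
```

```bash
cat >> h.py <<'E'
def wmap(d):
    h,w=d['range_z'].shape; uu,vv=np.meshgrid(np.arange(w),np.arange(h))
    Z=d['range_z']; c=np.stack([(uu-d['cx'])/d['fx']*Z,-(vv-d['cy'])/d['fy']*Z,-Z],-1)
    return c@np.array(d['orientation']).T+d['eye']
E
python3 - <<'E'
from h import *
s=get_state(); print(s['tool_pos'],s['opening'],s['contact_force'])
d=capture('wrist'); W=wmap(d); np.save('w5.npy',d,allow_pickle=True)
u0,v0=w2px(d,[.527,.112,.118])[0].astype(int); print(u0,v0)
print((W[v0-42:v0+60:6,u0-66:u0+67:6,2]*1e3).round().astype(int))
d=capture('scene'); W=wmap(d); np.save('s5.npy',d,allow_pickle=True)
u0,v0=w2px(d,[.527,.112,.118])[0].astype(int); print(u0,v0)
print((W[v0-20:v0+16:2,u0-22:u0+24:2,2]*1e3).round().astype(int))
E
```

```text
[0.52560963 0.11256604 0.08490162] 0.5254797739137596 [-0.2056691  -0.00417922 -0.46879941]
252 244
[[ 85  85  86  95  95  94  86  98 100  99 110 111 110 107  99  99  87  95
   95  95  84  85  85]
 [ 84  84  86  95  94  86  98 100  99 116 120 120 119 119 100 100  99  87
   94  93  85  85  84]
 [ 85  85  85  95  95  87 100  99  98 126 129 128 128 128 100  99  99  86
   94  95  94  85  85]
 [ 84  84  84  95  95  98 100 100  99 131 131 131 131 131 101  99 101 100
   94  94  95  85  85]
 [ 85  83  94  94  94  98 100 100  99 132 131 129 131 130 100 100 100 100
   91  94  94  84  84]
 [ 84  85 131 132  96 100 101  99 100 130 131 130 131 130 100  99 100  99
   93 130 130 131  85]
 [129 138 138 138 121  86 100  99 100 130 130 131 130 130 100 101  99 100
   86 131 137 138 129]
 [137 144 143 138 122  93  99 100  99 130 131 131 130 131 100 101 100  92
   93 132 146 144 145]
 [150 151 149 139 124  94  91 100  99 130 131 131 130 131 100  99 100  94
   95 133 148 150 150]
 [155 155 153 141 124  94  95  99  99 130 131 131 131 131 100 100  87  95
   95 133 147 155 155]
 [160 158 154 142 124  95  84 
[... 1704 characters left out ...]
 85  85  84  83  85]
 [869  84  83  86  89 172 177 178 178 151 151 121 122 127 129 123  94  93
   84  86  87  85  86]
 [ 84  82  82  85  96  97 140 143 169 142 142 114 117 116 124 115  88  87
   86  85  86  88  82]
 [ 87  84  86  81  92  93 134 132 141 136 134 106 107 109 114 107  87  95
   95  85 869  83  84]
 [ 81  87  85  85  98  92  92  99 130 127 127 101 100 105 106 100  87  96
   87  85  86  83  85]
 [ 83  85  83  85  92  93  87  99 100  99 102 100 100 100 102  93  93  92
   89  86  84  83  85]
 [ 84  83  87  84  86  94  96  87  98 100 101 101  97  98  95  96  93  96
   84  86  86  83  83]
 [ 86  86  84  82  86  89  94  95  92  94  93  97  95  93  83  92  96  85
   87  84  83  84  85]]
```

Tips are now at z≈0.122 on both sides of the bar, which the scene camera confirms. Another 12 mm down, then close.

>>> send_rows(steps=[[[0,0,6],0],[[0,0,12],0],[[0,0,12],0]])

```text
t: 8.5
tool_pos: [0.5256, 0.1125, 0.0728]
ee_rot: [[-0.979, -0.206, -0.001], [-0.206, 0.979, -0.0], [0.001, 0.0, -1.0]]
contact_force: [-0.4, 0.5, -0.5]
opening: 0.526
grasp_force: 0.0
```

>>> send_rows(steps=[[[0,0,0],0],[[0,0,0],0],[[0,0,0],0],[[0,0,0],0],[[0,0,0],0],[[0,0,0],0],[[0,0,0],0],[[0,0,0],0]], grip=5, grip_force=40)

```text
t: 9.3
tool_pos: [0.5263, 0.1125, 0.074]
ee_rot: [[-0.979, -0.206, 0.0], [-0.206, 0.979, -0.0], [-0.0, -0.0, -1.0]]
contact_force: [-0.8, -4.1, 5.8]
opening: 0.151
grasp_force: 40.8
```

Gripped: opening is about 13 mm and force 41 N. Now pulling up about 10.5 mm.

>>> send_rows(steps=[[[0,0,-1.5],0],[[0,0,-3],0],[[0,0,-4.5],0],[[0,0,-6],0],[[0,0,-7.5],0],[[0,0,-9],0],[[0,0,-10.5],0],[[0,0,-10.5],0],[[0,0,-10.5],0]])

```text
t: 10.2
tool_pos: [0.5263, 0.1125, 0.0844]
ee_rot: [[-0.979, -0.206, 0.0], [-0.206, 0.979, -0.0], [-0.0, -0.0, -1.0]]
contact_force: [1.1, -5.4, 0.4]
opening: 0.151
grasp_force: 40.1
```

```bash
python3 - <<'E'
from h import *
s=get_state(); print(s['tool_pos'],s['opening'],s['contact_force'],s['torque'],s['joint_pos'])
d=capture('scene'); W=wmap(d)
u0,v0=w2px(d,[.527,.112,.118])[0].astype(int)
print((W[v0-6:v0+10:2,u0-2:u0+18:2,2]*1e3).round().astype(int))
d=capture('wrist'); W=wmap(d)
for b in [(.5,.107),(.51,.109),(.505,.108)]:
  m=(np.hypot(W[...,0]-b[0],W[...,1]-b[1])<.004)&(W[...,2]<.2)&(W[...,2]>.0); print(b,np.round(np.percentile(W[m][:,2],[5,25,50,75,95]),4))
E
```

```text
[0.52630156 0.11249851 0.08442302] 0.15100369740797198 [ 1.10506729 -5.40136014  0.42024845] [-1.04287192 -0.26695699  0.01610885] [ 2.10816791e-01  3.37426106e-01 -1.58936028e-01  1.07422748e+00
 -3.59021215e-04  3.78441946e-03]
[[169 168 161 140 141  84  85  82  86  84]
 [173 151 147 140 142 139  83  86  87  84]
 [170 145 138 139 141 138  86  86  88  84]
 [142 136 132 134 134 128  94  84  85  85]
 [138 129 123 126 128 119  97  94  84  86]
 [128 125 116 118 118 114  88  87  85  86]
 [110 106 109 111 112 107  85  93  95  85]
 [112 112 108 109 108 104  98 105  86  84]]
(0.5, 0.107) [0.0909 0.094  0.0944 0.0949 0.0954]
(0.51, 0.109) [0.0864 0.1237 0.1401 0.141  0.1417]
(0.505, 0.108) [0.0865 0.1087 0.1213 0.1349 0.1408]
```

Bar top went from 0.131 to 0.141, so the dial is about 10.4 mm out and the tongue is clear. I'm relieving the 5 N side force, then turning.

>>> send_rows(steps=[[[0,-0.7,0],0],[[0,-0.7,0],0],[[0,-0.7,0],0]])

```text
t: 10.6
tool_pos: [0.5263, 0.1123, 0.0844]
ee_rot: [[-0.979, -0.206, 0.0], [-0.206, 0.979, 0.001], [-0.0, 0.001, -1.0]]
contact_force: [-0.0, 1.5, 1.5]
opening: 0.154
grasp_force: 40.3
```

>>> send_rows(steps=[[[0,0,0],-0.05],[[0,0,0],-0.12],[[0,0,0],-0.2],[[0,0,0],-0.28],[[0,0,0],-0.36],[[0,0,0],-0.44],[[0,0,0],-0.52],[[0,0,0],-0.6],[[0,0,0],-0.63],[[0,0,0],-0.63]])

```text
t: 11.6
tool_pos: [0.5266, 0.1118, 0.0844]
ee_rot: [[-0.669, -0.743, 0.001], [-0.743, 0.669, -0.0], [-0.0, -0.001, -1.0]]
contact_force: [2.2, -3.6, 0.8]
opening: 0.156
grasp_force: 40.2
```

>>> send_rows(steps=[[[0,0,0],-0.08],[[0,0,0],-0.16],[[0,0,0],-0.24],[[0,0,0],-0.32],[[0,0,0],-0.4],[[0,0,0],-0.48],[[0,0,0],-0.55],[[0,0,0],-0.6],[[0,0,0],-0.628],[[0,0,0],-0.628],[[0,0,0],-0.628]])

```text
t: 12.7
tool_pos: [0.5271, 0.1115, 0.0844]
ee_rot: [[-0.107, -0.994, 0.001], [-0.994, 0.107, -0.001], [0.001, -0.002, -1.0]]
contact_force: [6.3, -5.5, -2.2]
opening: 0.154
grasp_force: 39.8
```

```bash
python3 - <<'E'
from h import *
s=get_state(); R=np.array(s['ee_rot']); print(np.degrees(np.arctan2(-R[1,0],-R[0,0])),s['contact_force'],s['torque'])
print(landmark_of('scene','pointer') if capture('scene') is not None else 0)
ims=[]
for c,h,k in [('top',30,8),('scene',30,8),('wrist',60,4)]:
    d=capture(c); u,v=w2px(d,[.527,.112,.105])[0].astype(int); print(c,u,v)
    a=d['frame'][max(v-h,0):v+h,max(u-h,0):u+h]; ims.append(cv2.resize(a,(390,390),interpolation=cv2.INTER_CUBIC))
cv2.imwrite('pics/t.png',cv2.resize(np.hstack(ims[1:]),(780,390)))
E
```

```text
83.85904270371528 [ 6.28686194 -5.51278167 -2.23938977] [-1.14882742 -1.35407912  0.05742979]
[{'centre': [0.5335, 0.1551, 0.0989], 'confidence': 0.78}]
top 220 207
scene 255 161
wrist 252 233
```

View pics/t.png

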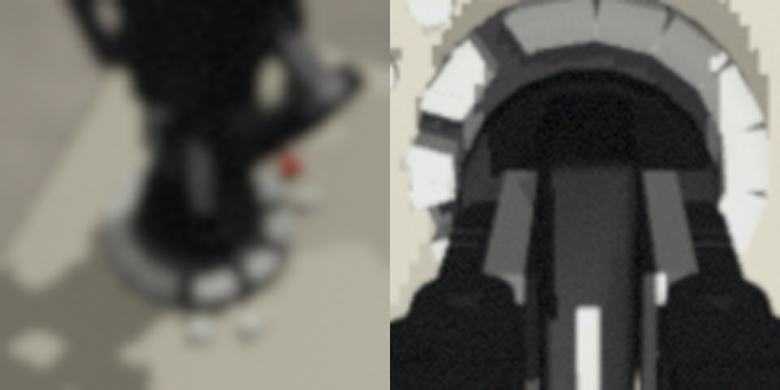

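In the left crop the dial bar points away toward the red plug at (290,165). The network puts the pointer at 81°±5°, close to the commanded 84°. I'm relieving the side load and pressing gently to feel for the notch.

>>> send_rows(steps=[[[0.4,-0.5,0],0],[[0.4,-0.5,1],0],[[0.4,-0.5,2],0],[[0.4,-0.5,3],0],[[0.4,-0.5,3.7],0],[[0.4,-0.5,3.7],0]])

```text
t: 13.55
tool_pos: [0.5271, 0.1115, 0.0806]
ee_rot: [[-0.106, -0.994, 0.001], [-0.994, 0.106, -0.0], [0.0, -0.001, -1.0]]
contact_force: [6.4, -3.5, -0.2]
opening: 0.154
grasp_force: 40.1
```

No resistance and 3.8 mm down, so the tongue is past the collar top. Continuing home in small steps.

>>> send_rows(steps=[[[0,0,1],0],[[0,0,2],0],[[0,0,3],0],[[0,0,4],0],[[0,0,5],0],[[0,0,5.5],0],[[0,0,5.5],0]])

```text
t: 14.25
tool_pos: [0.5271, 0.1115, 0.0751]
ee_rot: [[-0.106, -0.994, 0.001], [-0.994, 0.106, -0.0], [0.0, -0.001, -1.0]]
contact_force: [5.0, -3.0, 0.4]
opening: 0.155
grasp_force: 40.1
```

>>> send_rows(steps=[[[0,0,0.6],0],[[0,0,1.2],0],[[0,0,1.8],0],[[0,0,1.8],0],[[0,0,1.8],0]])

```text
t: 14.75
tool_pos: [0.5272, 0.1114, 0.074]
ee_rot: [[-0.106, -0.994, 0.001], [-0.994, 0.106, -0.0], [0.0, -0.001, -1.0]]
contact_force: [0.9, -4.5, 10.9]
opening: 0.153
grasp_force: 41.6
```

The dial stopped at z=0.0740, the same as at the start, with 11 N of push, so it is fully home. Releasing and lifting.

>>> send_rows(steps=[[[0,0,0],0],[[0,0,0],0],[[0,0,0],0],[[0,0,0],0],[[0,0,0],0],[[0,0,0],0],[[0,0,0],0]], grip=50)

```text
t: 15.45
tool_pos: [0.5267, 0.1115, 0.0733]
ee_rot: [[-0.105, -0.994, -0.0], [-0.994, 0.105, 0.0], [-0.0, 0.0, -1.0]]
contact_force: [-0.4, 1.0, -0.2]
opening: 0.586
grasp_force: 0.0
```

>>> send_rows(steps=[[[0,0,-10],0],[[0,0,-25],0],[[0,0,-50],0],[[0,0,-80],0],[[0,0,-110],0],[[0,0,-140],0],[[0,0,-140],0]])

```text
t: 16.15
tool_pos: [0.5284, 0.1119, 0.2179]
ee_rot: [[-0.105, -0.994, 0.006], [-0.994, 0.105, 0.001], [-0.002, -0.006, -1.0]]
contact_force: [-0.2, -1.1, -0.8]
opening: 0.586
grasp_force: 0.0
```

```bash
python3 - <<'E'
from h import *
s=get_state(); print(s['tool_pos'],s['opening'],s['contact_force'])
d=capture('wrist'); W=wmap(d)
print([(np.round(r['centre'],4).tolist(),round(r['confidence'],2)) for n in ['pointer','grip','mark_red'] for r in landmark_of('wrist',n)[:1]])
m=(np.hypot(W[...,0]-.527,W[...,1]-.112)<.018)&(W[...,2]>.115)&(W[...,2]<.15)
P=W[m]; q=P[:,:2]-P[:,:2].mean(0); w,V=np.linalg.eigh(q.T@q); print('bar top',np.median(P[:,2]),'bar angle',np.degrees(np.arctan2(*V[::-1,1]))%180)
u,v=w2px(d,[.527,.112,.1])[0].astype(int)
cv2.imwrite('pics/w6.png',cv2.resize(d['frame'][max(v-60,0):v+60,u-80:u+80],None,fx=5,fy=5,interpolation=cv2.INTER_CUBIC))
E
```

```text
[0.52839889 0.11189577 0.21787302] 0.5856552862068128 [-0.22768742 -1.05442756 -0.83882586]
[([0.5321, 0.1571, 0.0894], 0.61), ([0.5273, 0.1152, 0.118], 0.81), ([0.5404, 0.156, 0.0814], 0.63)]
bar top 0.13051311475505306 bar angle 83.81666183172703
```

View pics/w6.png

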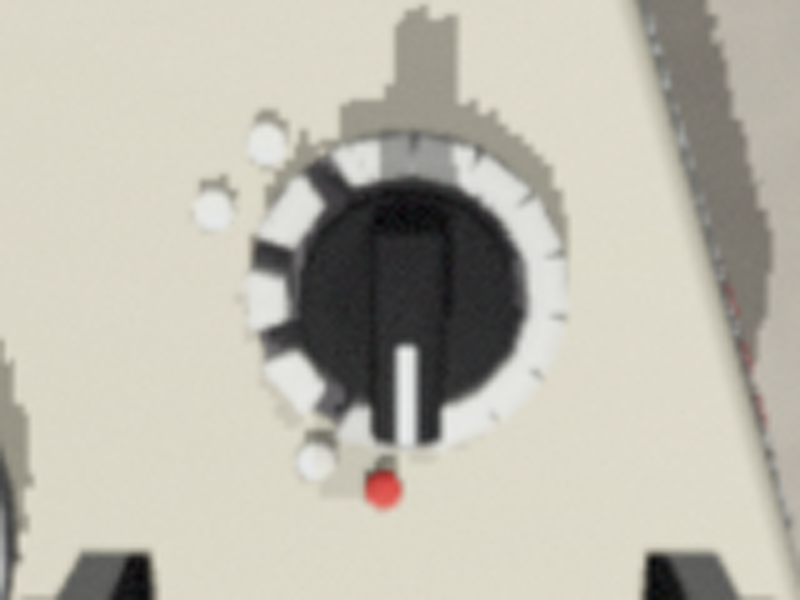

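The dial pointer at (406,440) sits in the outer notch next to the red plug at (384,489). Bar top is back at 0.1305, its height when home, and the other four notches are empty. The fingers are clear, so I'm handing in.

```bash
python3 -c "
from bench import *
print(sign_off())"
```

```text
the job is handed in; nothing more can be done
None
```

The dial is pushed fully home in the notch by the red mark and released, the arm is clear of everything, and the job was handed in at about 16 s of the 58 s allowed.

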